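# Close the quick clamp on a plaster mould

### The job

Get the plaster mould ready: with a finger, push the open steel clamp strap round over the mould until it stops against its keeper, then push the strap's cam lever all the way down so that its pad clamps the mould. Only push, do not pick anything up; leave the mould lying in its fences and the pottery and tools on the bench where they are.

Things in the scene. Friction and masses are not known exactly. Their poses are not given: they have to be found in the camera images.
- clamp: The whole clamp, fixed to the bench: wooden base plate 130 x 280 mm, 15 mm thick, with a plaster mould at its middle. Origin: centre of the base's underside, on the bench, straight below the mould's centre. Its z is up. Its y runs along the base from the keeper (a steel post with a small hook at y = -105 mm, top 118 mm above the bench) to the pivot post (y = +110 mm). Its x points to the side on which the strap stands open.
- strap_pivot (a point): Point on the strap's upright pivot axis, half-way up the strap (100 mm above the bench). Bolt head here, top 114 mm above the bench.
- strap_push (a point): Point on the strap's centre line, 165 mm out from the pivot, half-way up the strap, a good place to push its side. The strap is a steel bar 30 mm wide and 16 mm high (underside 92 mm, top 108 mm above the bench) that reaches 218 mm out from the pivot; under it is a 17 mm gap to the mould's top.
- strap (a joint): Swing of the strap about its upright axis, rad. 0 = home, over the mould and against the keeper (hard stop), the strap pointing along the clamp's -y. Positive = open, swung towards the clamp's +x (anticlockwise from above), up to 1.5. About 2 N at strap_push moves it (0.35 N m of friction); it stays where it is left.
- lever_axis (a point): Middle of the cam lever's level axle, on the strap 115 mm out from the pivot, 122 mm above the bench. The axle lies across the strap.
- lever_grip (a point): Point on the upper face of the lever's black handle, 72 mm from the axle and 6 mm above the lever's centre line; the place to push. The lever is 14 mm wide (black handle 18 mm wide, 12 mm thick, its end 83 mm from the axle). It rises from the axle leaning towards the pivot, and when down it lies along the strap, its end pointing to the pivot.
- cam_lever (a joint): Angle through which the cam lever has been pushed down, rad. 0 = raised, 65 degrees above level; 1.065 = fully down (hard stop), 4 degrees above level. About 4 N at the handle moves it (0.25 N m of friction); it stays where it is left. Over its swing the cam drives the pad down 7 mm.
- pad: Round black rubber pad, 28 mm across, under the strap 110 mm out from the pivot, driven down by the cam. Origin: centre of its underside. Raised, it is 4 mm clear of the mould's top; with the strap home and the lever down it presses the middle of the mould with about 13 N.
- mould_top: Loose upper half of the white plaster mould, a block 85 x 95 x 30 mm, about 0.5 kg, lying on the fixed lower half between low steel corner fences. Origin: centre of its underside, 45 mm above the bench; its top is 75 mm above the bench.
- mug: unglazed white mug, 85 mm tall, 76 mm across, handle to one side; stands beyond the keeper end of the clamp. To be left alone. Origin: on its centre line, at the bench.
- stilt: white ceramic kiln prop, upright peg 35 mm across, 50 mm tall; beyond the pivot end of the clamp. To be left alone. Origin: on its centre line, at the bench.
- bowl: terracotta bowl, 96 mm across, 45 mm tall; stands under the sweep of the strap, which passes over it. To be left alone. Origin: on its centre line, at the bench.
- rib: flat dark wooden throwing rib, 45 x 90 x 8 mm, lying beyond the clamp. To be left alone. Origin: on its centre line, at the bench.
- jar: grey glaze jar with white lid, 72 mm across, 100 mm tall, right of the clamp (-y). To be left alone. Origin: on its centre line, at the bench.
- cup: terracotta cup, 72 mm across, 70 mm tall, left of the clamp (+y). To be left alone. Origin: on its centre line, at the bench.
- brush: glaze brush lying on the bench, left of the clamp (+y). To be left alone. Origin: near its middle, at the bench.
Mind the look-alikes: they are no part of the job. There is more than one size of the mould_top; the one meant has the size given above.

How it is judged:
By the outcome, as a careful person would: the job done as asked, in the order asked, and still so for the second after the job is handed in, with the robot touching nothing.
It also fails if it takes over 50 s, if anything falls off the work surface, if the arm or the gripper's body presses on something with over 40 N, if the wrist force passes 120 N, or if a joint passes its speed limit or range.

### The arm

A 6-joint arm with a two-finger parallel gripper is mounted at the origin on the work surface. World frame = base frame: x ahead of the robot, y to its left, z up, the work surface at z = 0. Lengths are in mm, angles in rad, forces in N, time in s.
With the tool pointing down it reaches from about 275 to 1000 mm from the base axis. Payload 8.4 kg.
Tool frame: the origin (TCP) lies between the finger pads; the fingertips stand 11 mm ahead of it and the grasp point (between the pads) lies 8 mm behind it; z points along the fingers, y is the direction in which the jaws open and shut (so a half turn about z gives the same grasp; the last joint's range is limited). The gripper opens to 85 mm and grips with 20 to 120 N. Pads are 22 mm wide; open, the fingers measure 114 mm over their backs; the gripper's body (76 mm by 85 mm) begins 54 mm behind the grasp point. The pads swing forward as they close: fully open they stand 13 mm farther back than shut.
Start: joints at [-1.279, 0.353, 1.633, -0, 1.155, -0.002], TCP at [180.993, -598.222, 242.281] pointing down, gripper open.
Joint ranges: [-2.63, 2.63], [-0.92, 2.1], [0.06, 2.66], [-1.3, 4.44], [0, 2.69], [-3.02, 3.02]. Speed limits (rad/s): [2.22, 2.22, 2.79, 3.14, 3.14, 3.14].

### API

Orientations are given as [roll, pitch, yaw] about the fixed x, y, z axes, in that order (R = Rz(yaw) Ry(pitch) Rx(roll)).
In Python, from rig import r, eyes gives the robot as it stands. The module is installed in compiled form; this text tells all that it offers.
- The arm moves only by the tool servo_tool, never from a script. Its argument "rows" is a list of rows, each a list of 3 entries, a list of its own where there are three numbers: the shift along the world's x, y, z in cm, then the turn about the world's z in rad, then the finger opening in cm, from 0 to 8.54. A call has 1 to 5 rows; each row shifts and turns the commanded pose from where the row before left it; what a row does not reach is not made up. A row lasts 1/12 s, in which the tool goes at most 41.7 mm and 7.16 degrees, less where a joint would pass 70% of its speed; a pose out of reach is approached as far as the arm can. A call is refused whole if a number of a shift passes 4.17 or a number of a turn 0.125, either way. A call with a gripper value outside its range is refused whole. The fingers move at their own pace and stop on an object; "squeeze" is the grip in N (left out, the last holds). Time passes only in rows, so rows that do not move let the fingers close. It gives the time, the measured TCP pose, the force and the opening at its end, in the units of the state.
- r.sense(): the state, without advancing time (a new reading comes with each control period).
- eyes.grab_frame(name): name is "scene" or "top" or "wrist"; returns a dict with "frame" (400x640x3 uint8, red, green, blue), "depth" (400x640 float32, mm along the optical axis (not along the pixel's ray), 0 where there is no reading), "vertical_fov" (degrees; the focal length in pixels is half the picture's height over the tangent of half this angle, whatever the lens; pixels are square), "cx", "cy" (the principal point, pixels), "D" ([k1, k2, p1, p2, k3] as OpenCV has them; the pictures are not rectified), "camera_from_world" (4x4, takes a point from world to camera coordinates); the wrist camera has in their place "hand_eye" (4x4, takes a point from camera to tool coordinates, whose origin is the TCP and whose axes are the flange's). Camera axes: x right, y down, z forward; pixel columns grow to the right and rows downward; lengths in mm; the calibration is good to about 2 mm. A picture is of the moment at which its call begins: read the wrist's pose just before it.
- r.sign_off(): hands the job in, once; it reports no verdict.
The state is a dict: "clock": time; "qpos": joint angles; "qvel": joint speeds; "joint_efforts": joint torques, N m; "eef_pos": TCP position; "tcp_rot": TCP orientation; "contact_force": force on the tool from outside, world axes, zero at the start; "wrist_torque": the same for the moment, N m; "opening": opening from 0.0 (shut) to 1.0 (fully open).
Only numpy, scipy, OpenCV 4.12 (cv2) and the standard library are available. Lean on these libraries where they do the work, as an engineer would, in place of code of your own. Each camera call takes 0.05 s, during which the arm holds its last target.

## Working session

There is one attempt and no reset: what is moved stays moved. The work goes in short steps, Python scripts to look and compute and a tool call to move; the robot and the scene stay as the last step left them, time stands still between calls to the robot, and variables do not carry over. Pictures are saved under pics/ and viewed, and the job is handed in when it is done.

Besides the shell and the picture viewer there is one more tool, called by a JSON object that holds its "fn" and its "kwargs". servo_tool: Moves the arm, as the interface text tells. Its arguments: {"type":"object","properties":{"rows":{"type":"array"},"squeeze":{"type":"number"}},"required":["rows"]}

```bash
mkdir -p pics; cat > h.py <<'E'
import numpy as np, cv2
from rig import r, eyes
def K(f):
    h=f["frame"].shape[0]; F=h/2/np.tan(np.radians(f["vertical_fov"])/2)
    return np.array([[F,0,f["cx"]],[0,F,f["cy"]],[0,0,1.]])
def pts(f,uv,depth=None,z=None):
    uv=np.array(uv,float).reshape(-1,1,2)
    n=cv2.undistortPoints(uv,K(f),np.array(f["D"],float)).reshape(-1,2)
    T=np.linalg.inv(np.array(f["camera_from_world"]))
    ray=np.c_[n,np.ones(len(n))]
    if depth is not None: return (ray*np.array(depth).reshape(-1,1))@T[:3,:3].T+T[:3,3]
    d=ray@T[:3,:3].T; o=T[:3,3]
    return o+d*((z-o[2])/d[:,2])[:,None]
def cloud(f):
    h,w=f["depth"].shape
    u,v=np.meshgrid(np.arange(w),np.arange(h))
    P=pts(f,np.stack([u,v],-1).reshape(-1,2),f["depth"].reshape(-1)).reshape(h,w,3)
    P[f["depth"]<=0]=np.nan
    return P
def proj(f,P):
    T=np.array(f["camera_from_world"]); 
    return cv2.projectPoints(np.array(P,float).reshape(-1,3),cv2.Rodrigues(T[:3,:3])[0],T[:3,3],K(f),np.array(f["D"],float))[0].reshape(-1,2)
E
python3 - <<'E'
from h import *
import pickle
print(r.sense())
for n in ["scene","top"]:
    f=eyes.grab_frame(n); pickle.dump(f,open(n+".pkl","wb"))
    cv2.imwrite(f"pics/{n}0.png",f["frame"][:,:,::-1])
    T=np.linalg.inv(np.array(f["camera_from_world"])); print(n,T.round(2),f["vertical_fov"],(f["depth"]>0).mean())
E
```

```text
{'clock': 0.0, 'qpos': array([-1.27939074e+00,  3.53662003e-01,  1.63412594e+00,  6.44360399e-05,
        1.15519430e+00, -2.38955000e-03]), 'qvel': array([-0.00108245,  0.00069364,  0.00074265,  0.00025161,  0.00226307,
       -0.00045583]), 'joint_efforts': array([ 1.48252697e-03, -6.05236745e+01, -3.42061651e+01,  3.04226496e-04,
        9.41013219e-03, -1.98050736e-05]), 'eef_pos': array([ 180.88604498, -597.77657327,  241.55652304]), 'tcp_rot': array([-3.14020322e+00, -6.22349173e-05,  2.93769040e-01]), 'contact_force': array([0.25472701, 0.36836195, 0.40978861]), 'wrist_torque': array([ 0.01151656, -0.02395518, -0.01707335]), 'opening': 1.0007508289916234}
scene [[-8.10000e-01  4.60000e-01 -3.70000e-01  9.87520e+02]
 [ 5.90000e-01  6.40000e-01 -4.90000e-01  5.49520e+02]
 [ 1.00000e-02 -6.20000e-01 -7.90000e-01  1.05395e+03]
 [ 0.00000e+00  0.00000e+00  0.00000e+00  1.00000e+00]] 55.376003655491715 0.99574609375
top [[ 1.00000e-02 -9.90000e-01  1.30000e-01  3.17110e+02]
 [-1.00000e+00 -1.00000e-02 -2.00000e-02  5.64000e+00]
 [ 2.00000e-02 -1.30000e-01 -9.90000e-01  1.86963e+03]
 [ 0.00000e+00  0.00000e+00  0.00000e+00  1.00000e+00]] 44.274851961711626 0.99595703125
```

View pics/scene0.png

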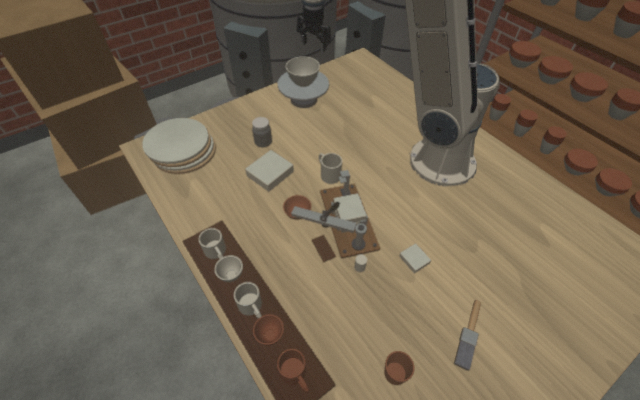

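View pics/top0.png

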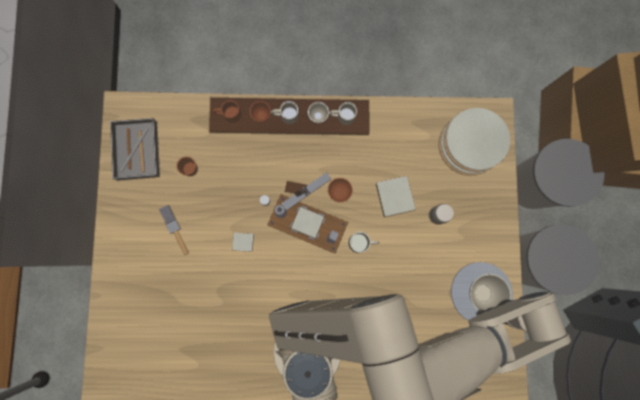

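Top view: the clamp's base plate is centred near (308,223), with the pivot at (281,210) and the open strap's tip at (328,178). Plaster slabs are at (307,222) in the fences, (395,195) loose and larger, and (243,241) loose and smaller. The one in the clamp's fences is the one meant. I'll enlarge it to confirm.

```bash
python3 - <<'E'
from h import *
import pickle
for n,(x0,y0,x1,y1) in dict(top=(250,160,410,270),scene=(260,140,420,280)).items():
    f=pickle.load(open(n+".pkl","rb"))
    c=f["frame"][y0:y1,x0:x1,::-1]; cv2.imwrite(f"pics/{n}_crop.png",cv2.resize(c,None,fx=5 if n=="top" else 4.2,fy=5 if n=="top" else 4.2,interpolation=cv2.INTER_CUBIC))
    P=cloud(f)
    for (u,v) in [(281,210),(328,178),(307,222),(395,195),(243,241),(334,236)] if n=="top" else [(360,229),(300,214),(349,208),(345,180),(330,210)]:
        print(n,u,v,P[v,u].round(0))
E
```

```text
top 281 210 [505. 100. 109.]
top 328 178 [624. -68. 107.]
top 307 222 [466.   7.  70.]
top 395 195 [ 573. -322.   46.]
top 243 241 [396. 244.  22.]
top 334 236 [413. -91. 111.]
scene 360 229 [513. 111. 111.]
scene 300 214 [625. -42. 106.]
scene 349 208 [472.  10.  74.]
scene 345 180 [415. -84.  86.]
scene 330 210 [568.  32. 162.]
```

View pics/top_crop.png

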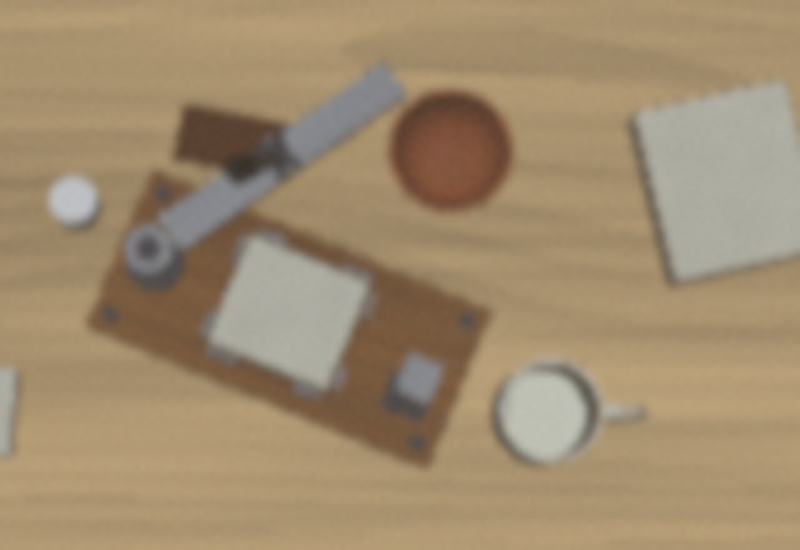

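View pics/scene_crop.png

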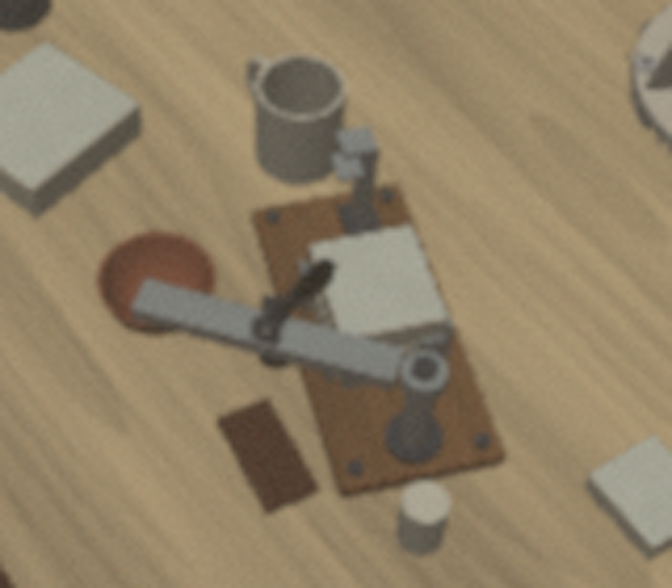

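```bash
python3 - <<'E'
from h import *
import pickle
t=pickle.load(open("top.pkl","rb")); s=pickle.load(open("scene.pkl","rb"))
c=lambda L:[(250+x/5-.4,160+y/5-.4) for x,y in L]
d=lambda L:[(260+x/4.2-.4,140+y/4.2-.4) for x,y in L]
B=pts(t,c([(155,172),(490,312),(428,466),(88,325)]),z=15); print("base",B.round(1),B.mean(0).round(1))
print([np.linalg.norm(B[i]-B[(i+1)%4]).round(0) for i in range(4)])
B2=pts(s,d([(343,494),(253,213),(400,187),(504,459)]),z=15); print("base s",B2.round(1),B2.mean(0).round(1))
M=pts(t,c([(258,233),(371,283),(325,390),(208,340)]),z=75);print("mould",M.round(1),M.mean(0).round(1),[np.linalg.norm(M[i]-M[(i+1)%4]).round(0) for i in range(4)])
print("pivot",pts(t,c([(148,248)]),z=114),pts(s,d([(425,368)]),z=114))
print("tip corners",pts(t,c([(381,62),(406,92)]),z=108),pts(s,d([(149,277),(133,309)]),z=108))
print("keeper",pts(t,c([(418,378)]),z=118),pts(s,d([(356,142)]),z=118))
# strap via cloud height 100..112
for f,n,w in((t,"top",(250,160,410,270)),(s,"scene",(260,140,420,280))):
    P=cloud(f)[w[1]:w[3],w[0]:w[2]].reshape(-1,3)
    h=P[(P[:,2]>118)&(P[:,2]<230)]; print(n,"lever",len(h),h[np.argsort(h[:,2])][-6:].round(0))
    q=P[(P[:,2]>98)&(P[:,2]<113)&(P[:,0]>500)]
    vx,vy,x,y=cv2.fitLine(q[:,:2].astype(np.float32),cv2.DIST_L1,0,.01,.01).ravel(); print(n,"strap",len(q),np.degrees(np.arctan2(vy,vx)),x,y,q.min(0).round(),q.max(0).round())
E
```

```text
base [[ 575.8  108.2   15. ]
 [ 471.8 -147.1   15. ]
 [ 355.6 -100.5   15. ]
 [ 458.7  156.4   15. ]] [465.5   4.2  15. ]
[np.float64(276.0), np.float64(125.0), np.float64(277.0), np.float64(127.0)]
base s [[ 579.5  113.2   15. ]
 [ 475.3 -143.9   15. ]
 [ 356.   -94.2   15. ]
 [ 462.7  160.3   15. ]] [468.4   8.9  15. ]
mould [[523.1  28.5  75. ]
 [487.1 -54.8  75. ]
 [408.6 -21.8  75. ]
 [444.1  63.9  75. ]] [465.7   3.9  75. ] [np.float64(91.0), np.float64(85.0), np.float64(93.0), np.float64(87.0)]
pivot [[506.88070724 106.67175988 114.        ]] [[508.6482968  108.57417662 114.        ]]
tip corners [[645.63939336 -59.81159256 108.        ]
 [623.70687428 -78.1512184  108.        ]] [[620.2103619  -76.77856064 108.        ]
 [646.03701381 -59.044438   108.        ]]
keeper [[415.57773204 -87.28799122 118.        ]] [[417.32442854 -86.81765698 118.        ]]
top lever 118 [[551.  45. 198.]
 [558.  45. 199.]
 [547.  38. 200.]
 [554.  42. 200.]
 [557.  49. 202.]
 [546.  45. 205.]]
top strap 371 -54.868874 569.3669 16.19011 [501. -75.  98.] [643. 123. 113.]
scene lever 142 [[556.  49. 196.]
 [550.  50. 196.]
 [557.  45. 197.]
 [551.  41. 197.]
 [553.  44. 198.]
 [555.  47. 198.]]
scene strap 649 -55.193703 616.10657 -36.746998 [500. -72.  98.] [645. 126. 113.]
```

```bash
python3 - <<'E'
from h import *
import pickle
t=pickle.load(open("top.pkl","rb"))
P=cloud(t)
for (x0,x1,y0,y1) in [(250,420,-650,-430),(420,700,-650,-430),(250,420,-430,-200),(420,750,-430,-200),(430,800,-200,200)]:
    m=(P[...,0]>x0)&(P[...,0]<x1)&(P[...,1]>y0)&(P[...,1]<y1); print(x0,x1,y0,y1,np.nanmax(P[m][:,2]))
for u,v in [(485,290),(443,213),(340,190),(475,140)]: print(P[v,u].round())
E
```

```text
250 420 -650 -430 591.972070803117
420 700 -650 -430 112.50092136758303
250 420 -430 -200 94.03099250903438
420 750 -430 -200 86.13458925794862
430 800 -200 200 204.79430983907105
[ 229. -629.   93.]
[ 501. -485.  101.]
[ 595. -118.   10.]
[ 784. -624.   61.]
```

{"fn": "servo_tool", "kwargs": {"rows": [[[0,0,3],0,0],[[1,1,3],0,0],[[2,2.5,2],0,0],[[2,3,1],0,0],[[2,3,0],0,0]], "squeeze": 40}}

```text
clock: 0.52
eef_pos: [251.8, -503.3, 334.8]
tcp_rot: [3.138, -0.001, 0.293]
contact_force: [1.3, 0.1, 0.1]
opening: 0.298
```

{"fn": "servo_tool", "kwargs": {"rows": [[[2,2.5,0],0,0],[[2,2.5,0],0.06,0],[[2,2.5,0],0.06,0],[[2,2.5,0],0.06,0],[[2,2.5,0],0.06,0]]}}

```text
clock: 0.93
eef_pos: [351.6, -376.7, 332.1]
tcp_rot: [-3.141, -0.0, 0.537]
contact_force: [0.0, -0.3, 0.3]
opening: -0.001
```

{"fn": "servo_tool", "kwargs": {"rows": [[[2,2.5,0],0.06,0],[[2,2.5,0],0.02,0],[[2,2.5,0],0,0],[[2,2.5,0],0,0],[[2,2.5,0],0,0]]}}

```text
clock: 1.35
eef_pos: [451.5, -251.7, 332.1]
tcp_rot: [-3.141, 0.0, 0.614]
contact_force: [0.7, -0.5, 0.7]
opening: 0.002
```

{"fn": "servo_tool", "kwargs": {"rows": [[[2,2.5,0],0,0],[[2,2.5,0],0,0],[[2,2.5,0],0,0],[[2,2.5,0],0,0],[[2,2.5,0],0,0]]}}

```text
clock: 1.77
eef_pos: [551.6, -126.7, 332.0]
tcp_rot: [-3.141, 0.0, 0.614]
contact_force: [-0.1, -0.1, 0.3]
opening: -0.003
```

{"fn": "servo_tool", "kwargs": {"rows": [[[2,2.5,0],0,0],[[2,2.5,0],0,0],[[2,2.5,0],0,0],[[2,2.5,0],0,0],[[1.1,1.8,0],0,0]]}}

```text
clock: 2.18
eef_pos: [643.4, -7.9, 331.6]
tcp_rot: [-3.141, -0.0, 0.615]
contact_force: [0.4, -0.5, -0.4]
opening: 0.005
```

{"fn": "servo_tool", "kwargs": {"rows": [[[0,0,-3],0,0],[[0,0,-3],0,0],[[0,0,-3],0,0],[[0,0,-2.5],0,0],[[0,0,0],0,0]]}}

```text
clock: 2.6
eef_pos: [638.6, -10.0, 211.4]
tcp_rot: [-3.136, 0.008, 0.614]
contact_force: [-0.5, -0.8, -0.7]
opening: 0.001
```

```bash
python3 - <<'E'
from h import *
for n,(x0,y0,x1,y1) in dict(top=(250,130,410,240),scene=(240,100,400,240)).items():
    f=eyes.grab_frame(n)
    k=5 if n=="top" else 4.2
    c=cv2.resize(np.ascontiguousarray(f["frame"][y0:y1,x0:x1,::-1]),None,fx=k,fy=k,interpolation=cv2.INTER_CUBIC); cv2.imwrite(f"pics/{n}1.png",c)
print(r.sense()["eef_pos"],r.sense()["qpos"])
E
```

```text
[641.57915468 -10.22387014 216.86063994] [-1.82718914e-02  4.03174622e-01  1.61836115e+00  1.63311404e-07
  1.12209847e+00  9.38747976e-01]
```

View pics/scene1.png

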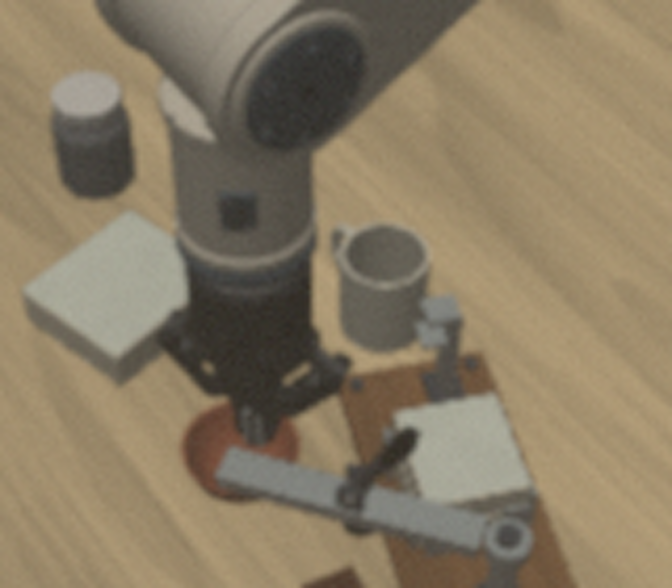

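View pics/top1.png

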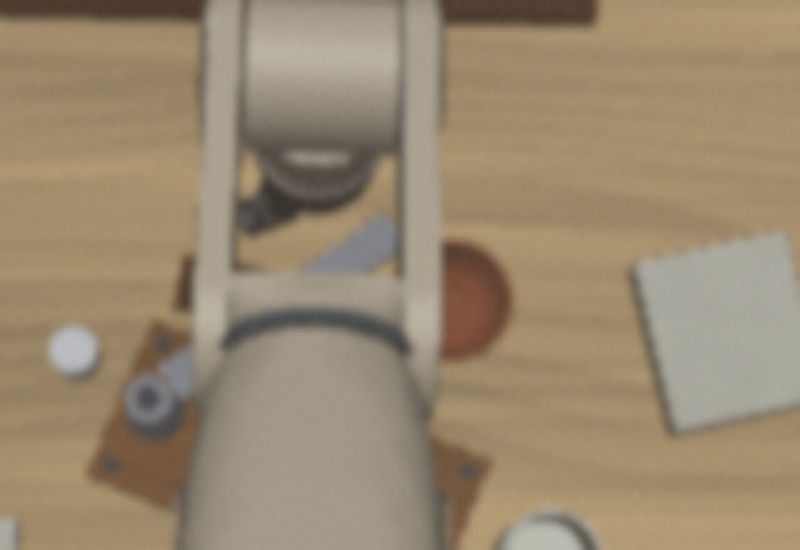

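```bash
python3 - <<'E'
from h import *
f=eyes.grab_frame("scene"); P=cloud(f); e=r.sense()["eef_pos"]; yaw=r.sense()["tcp_rot"][2]
print(e)
Q=P[150:240,270:335].reshape(-1,3)-e
dk=f["frame"][150:240,270:335].reshape(-1,3).max(1)<110
ty=Q[:,:2]@[np.sin(yaw),-np.cos(yaw)]; tx=Q[:,:2]@[np.cos(yaw),np.sin(yaw)]
for z in range(-20,130,8):
    m=(Q[:,2]>=z)&(Q[:,2]<z+8)&(abs(tx)<60)&(abs(ty)<100)
    if m.sum(): print(z,m.sum(),"ty",ty[m].min().round(),ty[m].max().round(),"tx",tx[m].min().round(),tx[m].max().round())
w=eyes.grab_frame("wrist"); cv2.imwrite("pics/wrist1.png",w["frame"][:,:,::-1])
E
```

```text
[642.584807   -10.28718203 218.38226531]
-12 9 ty -14.0 7.0 tx 5.0 12.0
-4 21 ty -16.0 9.0 tx -5.0 12.0
4 18 ty -17.0 9.0 tx -5.0 12.0
12 14 ty -16.0 9.0 tx 1.0 11.0
20 15 ty -17.0 10.0 tx 2.0 12.0
28 24 ty -31.0 23.0 tx -1.0 13.0
36 79 ty -38.0 33.0 tx -12.0 16.0
44 50 ty -46.0 43.0 tx -12.0 16.0
52 60 ty -51.0 44.0 tx -10.0 18.0
60 48 ty -54.0 53.0 tx 1.0 19.0
68 82 ty -64.0 57.0 tx -8.0 18.0
76 116 ty -63.0 58.0 tx -12.0 20.0
84 72 ty -55.0 48.0 tx -5.0 21.0
92 49 ty -45.0 38.0 tx -12.0 21.0
100 18 ty -44.0 37.0 tx -5.0 12.0
108 10 ty -41.0 -29.0 tx -10.0 23.0
116 49 ty -40.0 27.0 tx -9.0 38.0
124 73 ty -40.0 27.0 tx -12.0 38.0
```

View pics/wrist1.png

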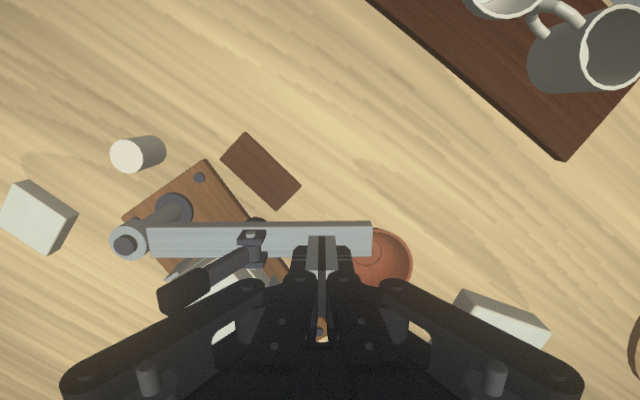

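{"fn": "servo_tool", "kwargs": {"rows": [[[0.2,-0.6,-3],0,0],[[0,0,-3],0,0],[[0,0,-3],0,0],[[0,0,-2],0,0],[[0,0,-1.1],0,0]]}}

```text
clock: 3.22
eef_pos: [644.0, -16.3, 95.6]
tcp_rot: [-3.141, 0.0, 0.614]
contact_force: [-0.3, 0.2, 0.1]
opening: -0.003
```

{"fn": "servo_tool", "kwargs": {"rows": [[[0,0,0],0,0],[[0,0,0],0,0]]}}

```text
clock: 3.38
eef_pos: [645.0, -16.3, 97.7]
tcp_rot: [3.141, -0.001, 0.614]
contact_force: [0.1, 0.2, 0.7]
opening: 0.004
```

```bash
python3 - <<'E'
import numpy as np
p=np.array([508,107.5]);q=np.array([645,-16.3])
for i in range(0,21):
    a=np.radians(-54.7)-.05*i; u=np.array([np.cos(a),np.sin(a)]); n=np.array([-u[1],u[0]])
    x=p+180*u+26*n; print(i,x.round(1),((x-q)/10).round(2)); q=x
E
```

```text
0 [633.2 -24.4] [-1.18 -0.81]
1 [626.5 -30.5] [-0.67 -0.61]
2 [619.4 -36.2] [-0.7  -0.57]
3 [612.1 -41.6] [-0.73 -0.54]
4 [604.5 -46.6] [-0.76 -0.5 ]
5 [596.7 -51.3] [-0.78 -0.46]
6 [588.7 -55.5] [-0.8  -0.42]
7 [580.4 -59.3] [-0.82 -0.38]
8 [572.  -62.7] [-0.84 -0.34]
9 [563.4 -65.7] [-0.86 -0.3 ]
10 [554.7 -68.3] [-0.87 -0.26]
11 [545.8 -70.4] [-0.88 -0.21]
12 [536.9 -72.1] [-0.89 -0.17]
13 [527.9 -73.3] [-0.9  -0.12]
14 [518.8 -74. ] [-0.91 -0.08]
15 [509.7 -74.4] [-0.91 -0.03]
16 [500.6 -74.2] [-0.91  0.01]
17 [491.6 -73.6] [-0.91  0.06]
18 [482.5 -72.6] [-0.9  0.1]
19 [473.6 -71.1] [-0.9   0.15]
20 [464.7 -69.1] [-0.89  0.19]
```

{"fn": "servo_tool", "kwargs": {"rows": [[[-0.6,-0.4,0],0,0],[[-0.6,-0.4,0],0,0],[[-0.67,-0.61,0],-0.05,0],[[-0.7,-0.57,0],-0.05,0],[[-0.73,-0.54,0],-0.05,0]]}}

```text
clock: 3.8
eef_pos: [611.6, -41.9, 98.2]
tcp_rot: [3.14, -0.003, 0.461]
contact_force: [0.8, 2.0, 0.8]
opening: -0.004
```

{"fn": "servo_tool", "kwargs": {"rows": [[[-0.76,-0.5,0],-0.05,0],[[-0.78,-0.46,0],-0.05,0],[[-0.8,-0.42,0],-0.05,0],[[-0.82,-0.38,0],-0.05,0],[[-0.84,-0.34,0],-0.05,0]]}}

```text
clock: 4.22
eef_pos: [571.6, -62.9, 98.1]
tcp_rot: [3.141, -0.004, 0.211]
contact_force: [1.7, 2.1, 0.9]
opening: -0.001
```

```bash
python3 - <<'E'
from h import *
print(r.sense()["eef_pos"],r.sense()["contact_force"])
w=eyes.grab_frame("wrist"); cv2.imwrite("pics/wrist2.png",w["frame"][:,:,::-1])
E
```

```text
[571.56709655 -62.92435852  98.07315371] [1.73897558 2.06717689 0.87647264]
```

View pics/wrist2.png

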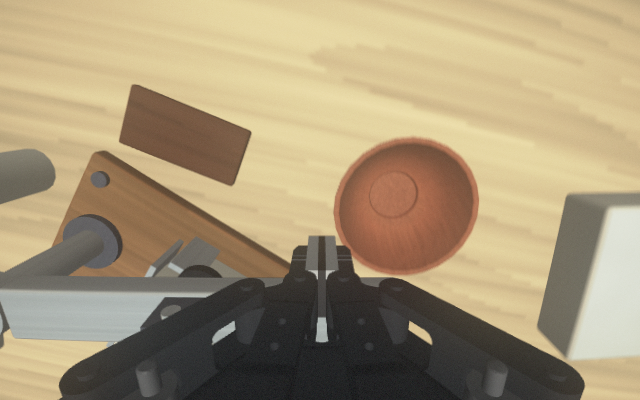

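The wrist view shows the strap's side against the finger near (320,280), with the bowl at (405,205) clear below. Contact force is about 2.5 N, so I'll carry on.

{"fn": "servo_tool", "kwargs": {"rows": [[[-0.86,-0.3,0],-0.05,0],[[-0.87,-0.26,0],-0.05,0],[[-0.88,-0.21,0],-0.05,0],[[-0.89,-0.17,0],-0.05,0],[[-0.9,-0.12,0],-0.05,0]]}}

```text
clock: 4.68
eef_pos: [527.9, -73.4, 97.8]
tcp_rot: [3.141, -0.004, -0.038]
contact_force: [2.7, 0.7, 1.4]
opening: 0.0
```

{"fn": "servo_tool", "kwargs": {"rows": [[[-0.91,-0.08,0],-0.05,0],[[-0.91,-0.03,0],-0.05,0],[[-0.91,0.01,0],-0.05,0],[[-0.45,0.03,0],-0.025,0],[[-0.45,0.03,0],-0.025,0]]}}

```text
clock: 5.1
eef_pos: [491.3, -73.7, 97.4]
tcp_rot: [-3.141, -0.003, -0.237]
contact_force: [1.8, -0.3, 2.3]
opening: -0.001
```

{"fn": "servo_tool", "kwargs": {"rows": [[[-0.45,0.05,0],-0.025,0],[[-0.45,0.05,0],-0.025,0],[[-0.2,0.03,0],-0.01,0]]}}

```text
clock: 5.35
eef_pos: [479.3, -72.1, 96.4]
tcp_rot: [-3.142, -0.0, -0.298]
contact_force: [1.7, -0.3, 0.9]
opening: -0.001
```

{"fn": "servo_tool", "kwargs": {"rows": [[[-0.3,0.05,0],-0.02,0],[[-0.3,0.05,0],-0.02,0],[[-0.2,0.04,0],-0.01,0],[[0,0,0],0,0]]}}

```text
clock: 5.68
eef_pos: [471.0, -70.5, 96.1]
tcp_rot: [3.141, 0.001, -0.347]
contact_force: [0.4, 0.8, 0.5]
opening: -0.001
```

{"fn": "servo_tool", "kwargs": {"rows": [[[-0.2,0.06,0],-0.01,0],[[-0.2,0.06,0],-0.01,0],[[0,0,0],0,0]]}}

```text
clock: 5.93
eef_pos: [467.1, -69.4, 96.1]
tcp_rot: [3.141, 0.001, -0.367]
contact_force: [-0.5, -1.2, -0.2]
opening: 0.001
```

{"fn": "servo_tool", "kwargs": {"rows": [[[-0.2,0.06,0],-0.01,0],[[-0.15,0.06,0],0,0],[[0,0,0],0,0]]}}

```text
clock: 6.18
eef_pos: [464.9, -68.6, 96.4]
tcp_rot: [-3.142, -0.002, -0.376]
contact_force: [3.5, -3.3, -4.4]
opening: 0.001
```

{"fn": "servo_tool", "kwargs": {"rows": [[[-0.1,0.04,0],0,0],[[-0.1,0.04,0],0,0],[[0,0,0],0,0]]}}

```text
clock: 6.43
eef_pos: [464.9, -68.5, 96.7]
tcp_rot: [-3.141, -0.006, -0.376]
contact_force: [9.9, -7.4, -9.5]
opening: -0.005
```

```bash
python3 - <<'E'
from h import *
print(r.sense()["eef_pos"],r.sense()["contact_force"])
w=eyes.grab_frame("wrist"); cv2.imwrite("pics/wrist3.png",w["frame"][:,:,::-1])
f=eyes.grab_frame("scene");cv2.imwrite("pics/scene3.png",cv2.resize(f["frame"][130:270,290:400,::-1],None,fx=4.2,fy=4.2,interpolation=cv2.INTER_CUBIC))
E
```

```text
[464.9031512  -68.49605288  96.68063996] [ 9.8666295  -7.35233399 -9.47806891]
```

View pics/wrist3.png

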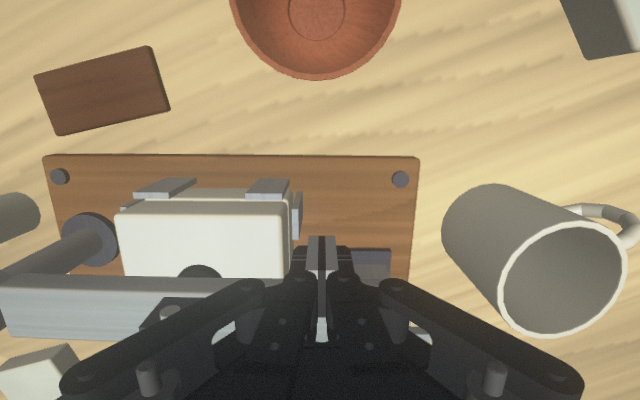

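View pics/scene3.png

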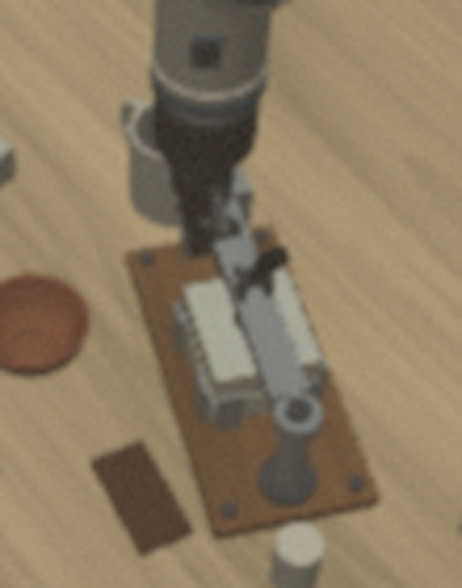

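{"fn": "servo_tool", "kwargs": {"rows": [[[0.8,-0.3,0],0,0],[[1.4,-0.55,0],0,0],[[1.4,-0.55,0.5],0,0],[[1,-0.4,3],0,0],[[1,-0.4,3],0,0]]}}

```text
clock: 6.95
eef_pos: [517.0, -89.3, 160.6]
tcp_rot: [3.141, 0.005, -0.376]
contact_force: [0.8, -0.3, -0.0]
opening: 0.001
```

{"fn": "servo_tool", "kwargs": {"rows": [[[1,0,3.5],0.12,0],[[1,0,3.5],0.12,0],[[2,0,3],0.12,0],[[2,0,2],0.12,0],[[2,0,0],0.12,0]]}}

```text
clock: 7.37
eef_pos: [600.8, -89.6, 286.6]
tcp_rot: [3.14, -0.006, 0.23]
contact_force: [1.4, -0.0, 1.5]
opening: 0.002
```

```bash
python3 - <<'E'
from h import *
print(r.sense()["eef_pos"],r.sense()["contact_force"])
for n,(x0,y0,x1,y1) in dict(top=(250,160,380,270),scene=(290,140,400,280)).items():
    f=eyes.grab_frame(n)
    cv2.imwrite(f"pics/{n}4.png",cv2.resize(f["frame"][y0:y1,x0:x1,::-1],None,fx=4.2,fy=4.2,interpolation=cv2.INTER_CUBIC))
E
```

```text
[600.77382498 -89.57252826 286.57582142] [ 1.42293199e+00 -5.93229116e-04  1.46513981e+00]
```

View pics/scene4.png

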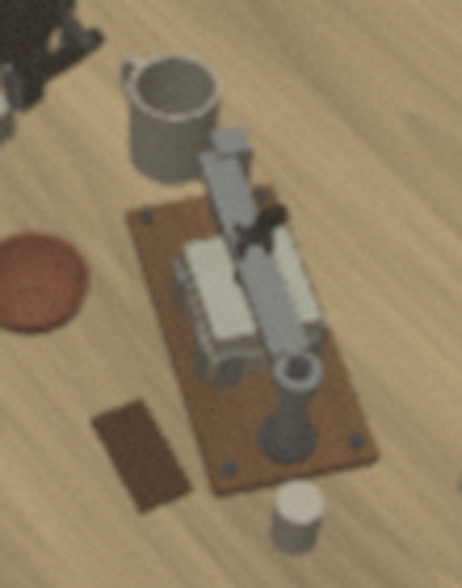

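View pics/top4.png

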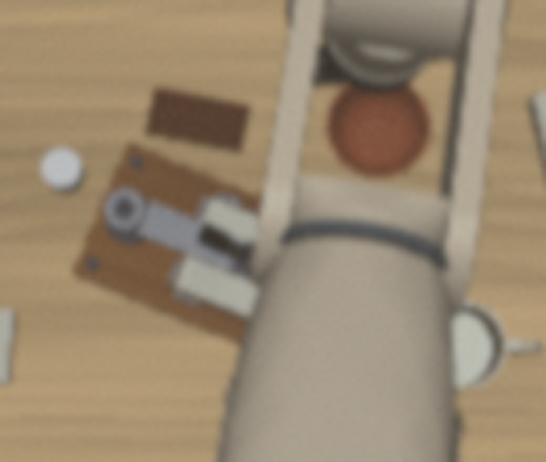

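```bash
python3 - <<'E'
from h import *
f=eyes.grab_frame("scene"); P=cloud(f)[140:280,290:400].reshape(-1,3)
a=np.radians(67.9); Y=np.array([np.cos(a),np.sin(a)]); X=np.array([np.sin(a),-np.cos(a)]); O=np.array([467,6.])
L=np.c_[(P[:,:2]-O)@X,(P[:,:2]-O)@Y,P[:,2]]
for y0 in range(-110,90,20):
    m=(L[:,2]>100)&(L[:,2]<113)&(L[:,1]>y0)&(L[:,1]<y0+20)&(abs(L[:,0])<50)
    if m.sum()>5: print(y0+10,m.sum(),np.percentile(L[m,0],[3,50,97]).round(1))
m=(L[:,2]>128)&(L[:,2]<230)&(abs(L[:,0])<40)&(abs(L[:,1])<70)
for z in range(128,210,10):
    k=m&(L[:,2]>=z)&(L[:,2]<z+10)
    if k.sum(): print("lever",z,k.sum(),L[k].mean(0).round(1), L[k,0].min().round(), L[k,0].max().round())
E
```

```text
-100 31 [-24.5   0.9  13.1]
-80 48 [-16.1  -0.7  13.4]
-60 41 [-15.2   0.6  13.5]
-40 45 [-14.5  -0.7  13.9]
-20 14 [-7.1 11.1 13.9]
0 36 [-14.   -0.4  13.4]
20 50 [-14.2  -0.1  13.5]
40 53 [-14.6  -0.6  13.5]
60 52 [-15.3   0.6  13.3]
80 56 [-15.9  -0.4  13.2]
lever 128 11 [  5.5   0.2 130.7] -11.0 12.0
lever 138 5 [  4.    9.3 142.8] -1.0 6.0
lever 148 4 [  1.7  15.7 153.9] -4.0 6.0
lever 158 3 [  6.2  20.8 165. ] 6.0 7.0
lever 168 6 [  2.4  28.3 174.4] -5.0 8.0
lever 178 6 [  3.6  31.4 183.9] -5.0 8.0
lever 188 23 [ -0.6  34.5 193.7] -9.0 7.0
```

The strap is home. Its centre line is within 1 mm of the clamp's y axis along its whole length, and it sits against the keeper. The lever is still raised, with its top at about z 195. Next I go above it, on the keeper side.

{"fn": "servo_tool", "kwargs": {"rows": [[[-1.7,1.15,0],0.12,0],[[-1.7,1.15,0],0.12,0],[[-1.7,1.15,0],0.12,0],[[-1.7,1.15,0],0.12,0],[[-1.7,1.15,0],0.12,0]]}}

```text
clock: 7.93
eef_pos: [510.5, -31.5, 280.1]
tcp_rot: [-3.139, 0.002, 0.827]
contact_force: [0.4, 0.0, 0.2]
opening: -0.001
```

{"fn": "servo_tool", "kwargs": {"rows": [[[-1.7,1.15,0],0.12,0],[[-1.7,1.15,0],0.12,0],[[-1.7,1.15,0],0.115,0],[[0,0,0],0,0],[[0,0,0],0,0]]}}

```text
clock: 8.35
eef_pos: [460.4, 2.8, 280.7]
tcp_rot: [-3.14, 0.001, 1.177]
contact_force: [0.5, -0.5, 0.1]
opening: -0.004
```

```bash
python3 - <<'E'
import numpy as np
from h import r
s=r.sense();print(s["eef_pos"],s["tcp_rot"])
Y=np.array([.376,.927]);O=np.array([467,6.]); q=s["eef_pos"]
def go(l,m,deg):
    f=np.radians(deg); y=-5+l*np.cos(f)-m*np.sin(f)-11; z=122+l*np.sin(f)+m*np.cos(f)+11
    return np.r_[O+Y*y,z]
for l,m,d in [(72,20,65),(72,8,65)]+[(72,6,65-61/12*i) for i in range(1,13)]+[(72,2,4)]:
    x=go(l,m,d); print(l,m,round(d,1),x.round(1),((x-q)/10).round(2)); q=x
E
```

```text
[460.44116211   2.81879051 280.71685056] [-3.13996205e+00  5.82983392e-04  1.17670549e+00]
72 20 65 [465.6   2.6 206.7] [ 0.52 -0.02 -7.4 ]
72 8 65 [469.7  12.7 201.6] [ 0.41  1.01 -0.51]
72 6 59.9 [472.6  19.8 198.3] [ 0.29  0.72 -0.33]
72 6 54.8 [474.7  25.1 195.3] [ 0.21  0.53 -0.3 ]
72 6 49.8 [476.8  30.  191.8] [ 0.2   0.5  -0.35]
72 6 44.7 [478.7  34.7 187.9] [ 0.19  0.47 -0.39]
72 6 39.6 [480.4  39.1 183.5] [ 0.18  0.43 -0.44]
72 6 34.5 [482.   43.  178.7] [ 0.16  0.4  -0.48]
72 6 29.4 [483.5  46.6 173.6] [ 0.14  0.36 -0.51]
72 6 24.3 [484.7  49.7 168.1] [ 0.13  0.31 -0.55]
72 6 19.2 [485.8  52.3 162.4] [ 0.11  0.27 -0.57]
72 6 14.2 [486.7  54.5 156.4] [ 0.09  0.22 -0.6 ]
72 6 9.1 [487.4  56.2 150.3] [ 0.07  0.17 -0.61]
72 6 4.0 [487.8  57.4 144. ] [ 0.05  0.12 -0.63]
72 2 4 [487.9  57.6 140. ] [ 0.01  0.03 -0.4 ]
```

{"fn": "servo_tool", "kwargs": {"rows": [[[0.5,0,-2.5],0.008,0],[[0,0,-2.5],0,0],[[0,0,-1.5],0,0],[[0,0,-0.9],0,0],[[0,0,0],0,0]]}}

```text
clock: 8.77
eef_pos: [466.0, 2.1, 205.2]
tcp_rot: [-3.138, 0.002, 1.184]
contact_force: [-0.3, 0.5, 1.1]
opening: -0.003
```

```bash
python3 - <<'E'
from h import *
print(r.sense()["eef_pos"],r.sense()["contact_force"])
w=eyes.grab_frame("wrist"); cv2.imwrite("pics/wrist5.png",w["frame"][:,:,::-1])
f=eyes.grab_frame("scene");cv2.imwrite("pics/scene5.png",cv2.resize(f["frame"][130:270,290:400,::-1],None,fx=4.2,fy=4.2,interpolation=cv2.INTER_CUBIC))
E
```

```text
[466.01908451   2.12078544 205.23065109] [-0.26718237  0.47199557  1.08146926]
```

View pics/wrist5.png

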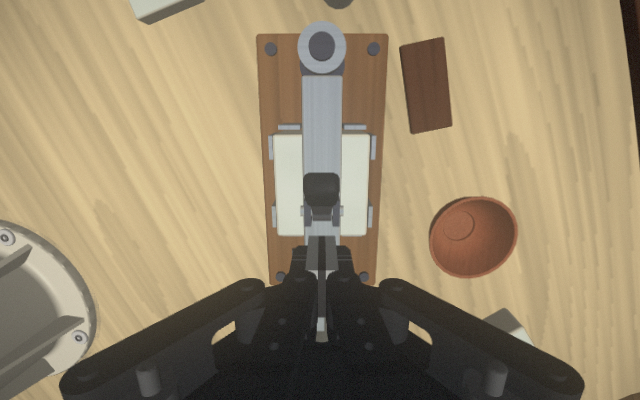

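View pics/scene5.png

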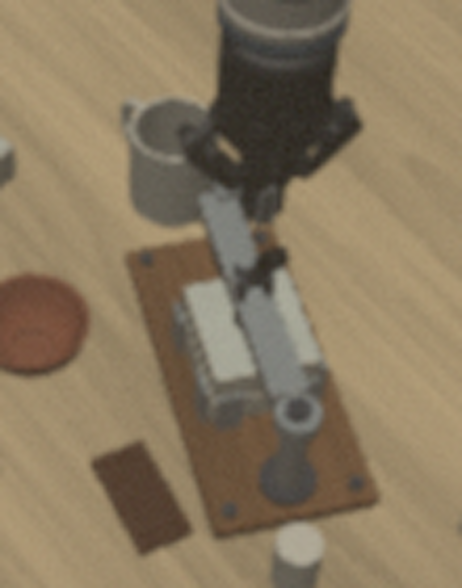

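Wrist view: the lever (column 321) lines up with the shut fingers (column 322), and the strap lies along the base's centre. I'll push along the lever's arc.

{"fn": "servo_tool", "kwargs": {"rows": [[[0.2,0.5,-0.2],0,0],[[0.2,0.5,-0.2],0,0],[[0.29,0.72,-0.33],0,0],[[0.21,0.53,-0.3],0,0],[[0,0,0],0,0]]}}

```text
clock: 9.28
eef_pos: [476.9, 26.1, 196.9]
tcp_rot: [3.141, -0.0, 1.188]
contact_force: [-0.5, -0.2, -0.7]
opening: 0.001
```

{"fn": "servo_tool", "kwargs": {"rows": [[[0.2,0.5,-0.35],0,0],[[0.19,0.47,-0.39],0,0],[[0.18,0.43,-0.44],0,0],[[0.16,0.4,-0.48],0,0]]}}

```text
clock: 9.62
eef_pos: [484.0, 43.6, 180.2]
tcp_rot: [3.141, -0.001, 1.187]
contact_force: [1.3, -0.6, 4.4]
opening: -0.001
```

{"fn": "servo_tool", "kwargs": {"rows": [[[0.1,0.37,-0.51],0,0],[[0.1,0.32,-0.55],0,0],[[0.08,0.27,-0.57],0,0],[[0.06,0.22,-0.6],0,0]]}}

```text
clock: 9.95
eef_pos: [487.6, 55.2, 157.7]
tcp_rot: [3.141, -0.001, 1.187]
contact_force: [2.7, 0.0, 4.7]
opening: -0.004
```

{"fn": "servo_tool", "kwargs": {"rows": [[[0.06,0.17,-0.6],0,0],[[0.03,0.08,-0.4],0,0],[[0,0,-0.2],0,0],[[0,0,0],0,0]]}}

```text
clock: 10.28
eef_pos: [487.1, 57.2, 145.4]
tcp_rot: [-3.14, 0.001, 1.187]
contact_force: [-0.4, 0.5, -0.4]
opening: -0.001
```

{"fn": "servo_tool", "kwargs": {"rows": [[[0,0,-0.2],0,0],[[0,0,-0.1],0,0],[[0,0,0],0,0]]}}

```text
clock: 10.53
eef_pos: [487.2, 57.4, 143.4]
tcp_rot: [-3.14, 0.0, 1.186]
contact_force: [-1.7, 2.7, 10.1]
opening: 0.0
```

{"fn": "servo_tool", "kwargs": {"rows": [[[0,0,-0.1],0,0],[[0,0,-0.1],0,0],[[0,0,0],0,0]]}}

```text
clock: 10.78
eef_pos: [487.5, 57.4, 142.8]
tcp_rot: [-3.141, -0.0, 1.186]
contact_force: [-7.5, 1.8, 27.8]
opening: -0.001
```

Hard stop: 28 N at TCP z 142.8, against 144 expected. I'll retreat straight up and check.

{"fn": "servo_tool", "kwargs": {"rows": [[[0,0,0.5],0,0],[[0,0,1.5],0,0],[[0,0,3],0,0],[[0,0,3.5],0,0],[[0,0,3.5],0,0]]}}

```text
clock: 11.2
eef_pos: [486.0, 56.8, 261.4]
tcp_rot: [-3.138, 0.002, 1.187]
contact_force: [0.6, 1.5, 0.9]
opening: -0.003
```

{"fn": "servo_tool", "kwargs": {"rows": [[[1,-2.5,2],0,0],[[1,-3,1],0,0],[[1,-3.5,0],0,0],[[1,-3.5,0],0,0],[[1,-3.5,0],0,0]]}}

```text
clock: 11.62
eef_pos: [537.0, -104.3, 290.8]
tcp_rot: [-3.14, 0.001, 1.187]
contact_force: [1.4, 0.1, -1.0]
opening: -0.0
```

{"fn": "servo_tool", "kwargs": {"rows": [[[1,-3.5,0],0,0],[[0.5,-3.5,0],0,0],[[0,-3.5,0],0,0],[[0,-3,0],0,0],[[0,0,0],0,0]]}}

```text
clock: 12.03
eef_pos: [551.5, -242.5, 290.0]
tcp_rot: [-3.14, 0.002, 1.183]
contact_force: [-0.6, -0.1, 0.6]
opening: 0.002
```

```bash
python3 - <<'E'
from h import *
print(r.sense()["eef_pos"],r.sense()["contact_force"],r.sense()["clock"])
for n,(x0,y0,x1,y1) in dict(top=(240,150,400,260),scene=(270,130,400,280)).items():
    f=eyes.grab_frame(n)
    cv2.imwrite(f"pics/{n}6.png",cv2.resize(f["frame"][y0:y1,x0:x1,::-1],None,fx=4,fy=4,interpolation=cv2.INTER_CUBIC))
P=cloud(f)[140:280,290:400].reshape(-1,3)
a=np.radians(67.9); Y=np.array([np.cos(a),np.sin(a)]); X=np.array([np.sin(a),-np.cos(a)]); O=np.array([467,6.])
L=np.c_[(P[:,:2]-O)@X,(P[:,:2]-O)@Y,P[:,2]]
for y0 in range(-110,90,20):
    k=(L[:,1]>y0)&(L[:,1]<y0+20)&(abs(L[:,0])<50); m=k&(L[:,2]>100)&(L[:,2]<113)
    if m.sum()>5: print(y0+10,m.sum(),np.percentile(L[m,0],[3,50,97]).round(1),"max z",np.percentile(L[k&(abs(L[:,0])<7),2],90).round(1))
k=(L[:,2]>66)&(L[:,2]<82)&(abs(L[:,0])<60)&(abs(L[:,1])<60);print("mould",np.percentile(L[k],[2,50,98],axis=0).round(1))
E
```

```text
[ 551.49270805 -242.46237373  290.03943044] [-0.61619826 -0.06887766  0.60422664] 12.0333
-100 29 [-22.8   3.1  13.9] max z 117.2
-80 47 [-18.1  -2.1  13.2] max z 110.9
-60 45 [-14.6   0.4  13.8] max z 109.8
-40 46 [-14.7  -0.3  13.4] max z 110.3
-20 16 [-10.3  10.7  13.4] max z 109.8
0 18 [-15.4  10.5  14.6] max z 129.6
20 25 [-15.6   7.2  13.5] max z 128.9
40 21 [ 3.5  8.3 13.7] max z 131.3
60 25 [-10.3   8.7  13.6] max z 133.4
80 56 [-15.1   0.6  13.1] max z 132.4
mould [[-42.8 -43.2  67.5]
 [ 17.5   6.9  74.3]
 [ 40.4  49.   78.4]]
```

View pics/scene6.png

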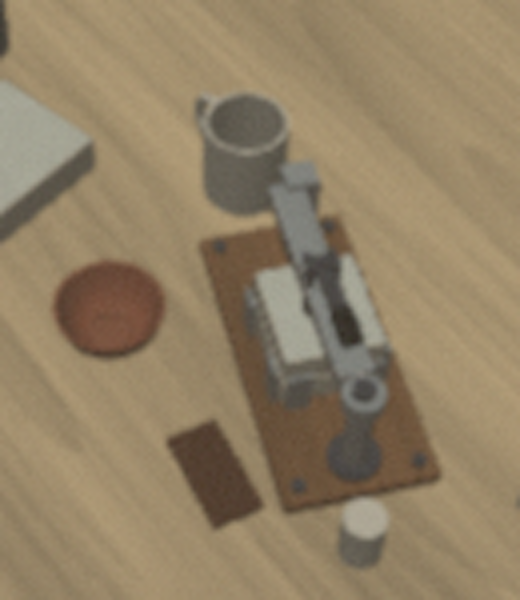

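View pics/top6.png

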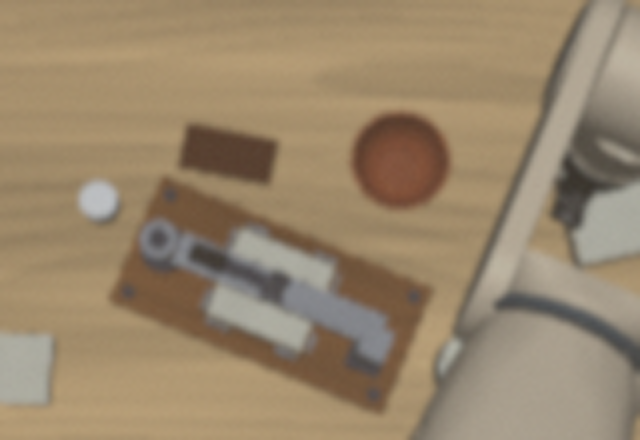

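Both views show the strap over the mould, against the keeper, with the lever lying along it. The lever's top rises only from z 129 to 133. The mould is in its fences, and the bowl, rib, stilt and mug have not moved. I'm handing in.

```bash
python3 -c "
from rig import r
print(r.sign_off())"
```

```text
the job is handed in; nothing more can be done
None
```

The mould is clamped: I swung the strap home against its keeper with the shut fingers, then pushed the cam lever down its arc to its hard stop. I handed in at about 12 s of the 50 s, with the arm raised and clear of everything.

- **Strap:** the push stopped at the keeper with about 15 N on the finger. The last depth check put the strap's edges about 14 mm either side of the clamp's y axis along its length, so it is home and stayed there.
- **Lever:** it stopped firmly at 28 N with the finger at z 142.8 mm, against 144 expected. The last depth check shows it lying along the strap, its top rising only from z 129 to 133 mm.
- **Surroundings:** the mould top is still between its fences at about z 75 mm. The bowl, rib, stilt and mug look unmoved in the pictures. I never went near the cup, brush or jar, and did not check them again.

No check failed. I could not see the rubber pad directly, so its pressing on the mould is inferred from the lever being fully down.

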